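# Swing out the reel peg and hang the solder reel

### The job

Swing the folded steel peg on the side of the pigeon-hole unit right out until it bears firmly on its stop screw, without forcing it. Then take the small eight-sided solder reel and slide it right home onto the peg, its flange against the collar, and leave it hanging there with the peg still out. Leave the other things on the bench alone.

Things in the scene. Friction and masses are not known exactly. Their poses are not given: they have to be found in the camera images.
- unit: Fixed taupe open pigeon-hole unit standing on the bench, 240 mm deep (x), 280 mm wide (y), 195 mm high. Origin at the centre of its underside; x points from its open front (robot's side) to its back, y to the side that carries the peg (that side face is at y = +140 mm), z up.
- bracket: Fixed steel bracket on the unit's side face, 64 x 50 mm, that holds the peg's vertical hinge pin and carries the stop screw. Origin on the pin's axis, at the height of the peg's axis: 165 mm above the bench, 15 mm out from the side face, 70 mm behind the unit's front edge. Axes as the unit's.
- peg: Swing-out steel peg. Origin on the hinge pin at the height of the peg's axis; x out along the peg, z up. Folded, it lies along the unit's side pointing to the robot, 10 mm gap behind it; it starts 0 to 0.12 rad from folded. It swings outward about the pin (clockwise from above), stiffly (0.25 N m of friction: 3 N at 85 mm), and stays where left. Push on it with 20 N at most.
- peg_tip (a point): Centre of the peg's nose, 100 mm from the pin along the peg. Folded, the last 30 mm of the peg stand past the unit's front edge, where a finger can be put behind it to swing it out.
- peg_collar (a point): Centre of the outer face of the peg's collar (24 mm diameter), 32 mm from the pin. Beyond it the peg is round, 10 mm in diameter, with a bead of 13 mm diameter at 92 to 95 mm from the pin and a tapered nose ending at 100 mm. Between pin and collar it is a 12 mm wide arm.
- stop_tab (a point): Tip of the bracket's fixed upright tab, through which the level 6 mm stop screw points at the peg's arm, 20 mm from the pin. How far it is screwed in varies and cannot be read: the peg stops 78 to 102 degrees from the side face. Firm seat: 5 to 35 N on the screw, that is about 4.5 to 10.5 N of push 85 mm from the pin, friction included; the stop is rigid, more strains it.
- reel: Small solder reel, 0.18 to 0.35 kg, lying on a flat. Origin at its centre, 30 mm above the bench; x along its 17 mm through bore. 46 mm wide, two black eight-sided flanges (60 mm across flats, 4 mm thick), between them a drum 52 mm across and 38 mm wide to grip from above. Ends alike. Hung right home, its centre is 55 mm from the pin, 3.5 mm below the peg's axis; 35 N at most between reel and peg.
- big_reel: Bystander: bigger solder reel with round 80 mm flanges, 60 mm high, standing on end. Origin at the centre of its underside.
- meter: Bystander: red multimeter lying on its back, 145 x 72 x 37 mm. Origin at the centre of its underside, x along its length.
- pcb: Bystander: green circuit board 100 x 75 mm, 20 mm high with its parts. Origin at the centre of its underside, x along its length.
- mouse: Bystander: dark computer mouse 112 x 66 x 40 mm. Origin at the centre of its underside, x along its length.
Things that resemble listed ones, but are neither listed nor needed, are in the scene too. What is shaped like the reel but pink or red is not meant.

How it is judged:
On the way, in this order (a step that is already met when the one before it is completed fails the run):
1. the peg is swung out until it bears firmly on its stop screw (over 5 N for 0.2 s) (contact force between peg and bracket above 5 N), for 0.2 s.
2. the reel is on the peg, slid home to within 2 mm of the collar (x of reel in the frame of peg between 0.052 and 0.057 m and y of reel in the frame of peg between -0.006 and 0.006 m and z of reel in the frame of peg between -0.006 and 0.006 m), for 0.2 s.
At the end, for the whole second after the job is handed in: The reel hangs at rest on the peg with its flange within 2 mm of the collar and its axis within 0.1 rad of the peg's, its weight on the peg (over 1 N), and the peg is still swung out to about its stop (nose over 95 mm out from the pin, square to the unit's side) (x of reel in the frame of peg between 0.052 and 0.057 m and y of reel in the frame of peg between -0.004 and 0.004 m and z of reel in the frame of peg between -0.006 and -0.001 m and angle between the x axis of reel and the x axis of peg, either way round below 0.1 rad and contact force between reel and peg above 1 N and linear speed of each of reel, peg below 0.02 m/s and y of peg_tip in the frame of bracket above 0.095 m); the robot touches nothing.
It fails at once if the arm presses on the peg with more than 20 N (contact force between the arm and peg above 20 N).
It fails at once if the stop screw is strained: the peg is forced on it with more than 35 N (contact force between peg and bracket above 35 N).
It fails at once if the reel is forced on the peg with more than 35 N (contact force between reel and peg above 35 N).
It fails at once if a bystander (big reel, multimeter, circuit board or mouse) is disturbed by more than 10 mm (distance of any of big_reel, meter, pcb, mouse from where it was at the start of the episode above 0.01 m).
It also fails if it takes over 72 s, if anything falls off the work surface, if the arm or the gripper's body presses on something with over 40 N, if the wrist force passes 120 N, or if a joint passes its speed limit or range.

### The arm

A 6-joint arm with a two-finger parallel gripper is mounted at the origin on the work surface. World frame = base frame: x ahead of the robot, y to its left, z up, the work surface at z = 0. Lengths are in m, angles in rad, forces in N, time in s.
With the tool pointing down it reaches from about 0.375 to 0.925 m from the base axis. Payload 5.7 kg.
Tool frame: the origin (TCP) lies midway between the tips of the shut fingers; the grasp point (between the pads) lies 19 mm behind it; z points along the fingers, y is the line along which they close (so a half turn about z gives the same grasp; the last joint's range is limited). The gripper opens to 88 mm and grips with 3 to 60 N. Pads are 20 mm wide; open, the fingers measure 115 mm over their backs; the gripper's body (75 mm by 178 mm) begins 61 mm behind the grasp point.
Start: joints at [-1.316, 0.359, 1.51, -0, 1.272, -0.115], TCP at [0.217, -0.559, 0.223] pointing down, gripper open.
Joint ranges: [-2.97, 2.97], [-1.01, 2.36], [0.21, 2.38], [-0.96, 4.11], [0.2, 2.71], [-2.98, 2.98]. Speed limits (rad/s): [2.39, 2.39, 3.14, 3.14, 3.14, 3.14].

### API

Orientations are given as a unit quaternion [x, y, z, w].
In Python, from plant import env gives the robot as it stands.
- The arm moves only by the shell command python3 -m jog 'ROWS' [FORCE]. ROWS is JSON, a list of rows, each an object with "turn": the turn, a rotation vector about the tool's x, y, z in degrees, a list of three; "offset": the shift along the tool's x, y, z in mm, a list of three; "fingers": the closure, from -1 (fully open) to 1 (shut). In form: [{"turn": [rx, ry, rz], "offset": [tx, ty, tz], "fingers": fingers}, ...]. A call has 1 to 5 rows; each row is the pose to reach, as a shift and turn from the pose commanded when the call began, along the tool's axes at that moment; what a row does not reach only later rows make up. A row lasts 1/8 s, in which the tool goes at most 62.5 mm and 10.7 degrees, less where a joint would pass 70% of its speed; a pose out of reach is approached as far as the arm can. A call with a gripper value outside its range is refused whole. The fingers move at their own pace and stop on an object; FORCE is the grip in N (left out, the last holds). Time passes only in rows, so rows that repeat a pose let the fingers close. It gives the time, the measured TCP pose, the force, the opening and the grip force at its end, in the units of the state.
- env.observe(): the state, without advancing time (a new reading comes with each control period).
- env.camera(name): name is "scene" or "top"; returns a dict with "frame" (400x640x3 uint8, blue, green, red), "fx", "fy", "cx", "cy" (pixels), "dist_coeffs" ([k1, k2, p1, p2, k3] as OpenCV has them; the pictures are not rectified), "R" (3x3) and "t" (3): a world point X has camera coordinates R X + t. Camera axes: x right, y down, z forward; pixel columns grow to the right and rows downward; lengths in m; the calibration is good to about 2 mm. A picture is of the moment at which its call begins. There is no depth.
- env.job_done(): hands the job in; it is judged then, once.
The state is a dict: "time": time; "qpos": joint angles; "qd": joint speeds; "joint_torque": joint torques, N m; "position": TCP position; "orientation": TCP orientation; "contact_force": force on the tool from outside, world axes, zero at the start; "ft_torque": the same for the moment, N m; "width": finger opening in m; "grasp_force": force on a finger pad.
Only numpy, scipy, OpenCV 4.12 (cv2) and the standard library are available. Lean on these libraries where they do the work, as an engineer would, in place of code of your own. Each camera call takes 0.05 s, during which the arm holds its last target. There are 200 camera calls.

## Working session

There is one attempt and no reset: what is moved stays moved. The work goes in short steps, Python scripts to look and compute and a shell command to move; the robot and the scene stay as the last step left them, time stands still between calls to the robot, and variables do not carry over. Pictures are saved under pics/ and viewed, at most 10 in all, crops included, and the job is handed in when it is done.

```bash
ls; mkdir -p pics
cat > h.py <<'E'
import numpy as np, cv2, pickle
from plant import env
def snap(n,tag):
    c=env.camera(n); cv2.imwrite(f'pics/{tag}.png',c['frame']); pickle.dump(c,open(f'{tag}.pkl','wb')); return c
def K(c): return np.array([[c['fx'],0,c['cx']],[0,c['fy'],c['cy']],[0,0,1.]])
def ray(c,uv):
    p=cv2.undistortPoints(np.array([[uv]],float),K(c),np.array(c['dist_coeffs'],float))[0,0]
    R=np.array(c['R']);t=np.array(c['t']); return -R.T@t, R.T@np.array([p[0],p[1],1])
def onz(c,uv,z):
    o,d=ray(c,uv); return o+d*(z-o[2])/d[2]
def tri(c1,a,c2,b):
    o1,d1=ray(c1,a);o2,d2=ray(c2,b)
    s=np.linalg.lstsq(np.c_[d1,-d2],o2-o1,rcond=None)[0]
    p,q=o1+s[0]*d1,o2+s[1]*d2; return (p+q)/2,np.linalg.norm(p-q)
def proj(c,X):
    R=np.array(c['R']);r=cv2.Rodrigues(R)[0]
    return cv2.projectPoints(np.array(X,float).reshape(-1,1,3),r,np.array(c['t'],float),K(c),np.array(c['dist_coeffs'],float))[0][:,0]
E
python3 - <<'E'
from h import *
for n in('scene','top'):
    c=snap(n,n+'0'); print(n,np.round(-np.array(c['R']).T@c['t'],3),c['fx'])
s=env.observe(); print(s)
E
```

```text
pics
scene [ 1.047 -0.423  0.952] 489.5708210480694
top [ 0.469 -0.012  0.919] 390.0886360786315
{'time': 0.1, 'qpos': array([-1.31610035e+00,  3.59405978e-01,  1.51132962e+00,  3.62828030e-05,
        1.27247511e+00, -1.15105843e-01]), 'qd': array([-0.0008081 , -0.0026499 , -0.00499871,  0.00211238, -0.00303139,
        0.0008976 ]), 'joint_torque': array([-1.56752329e-03, -5.16356134e+01, -2.71406293e+01,  6.75147283e-02,
        2.75879132e-02, -2.02746764e-05]), 'position': array([ 0.21670404, -0.5588381 ,  0.22190765]), 'orientation': array([ 9.82955134e-01,  1.83843817e-01, -3.91268559e-05, -8.08268947e-04]), 'contact_force': array([ 0.15581354, -0.59724578,  0.27997817]), 'ft_torque': array([ 0.04250954, -0.01400132, -0.00202447]), 'grasp_force': 0.0, 'width': 0.08804082137432741}
```

View pics/scene0.png

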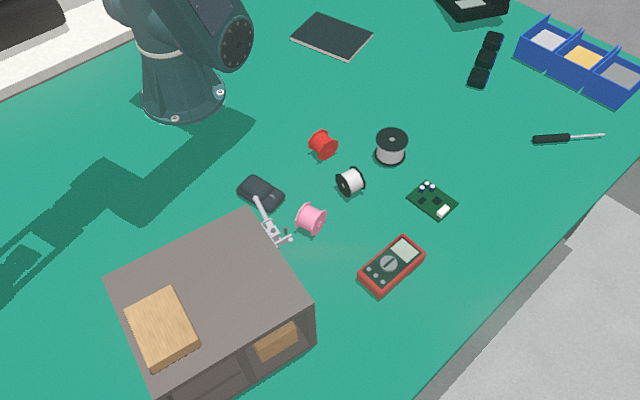

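View pics/top0.png

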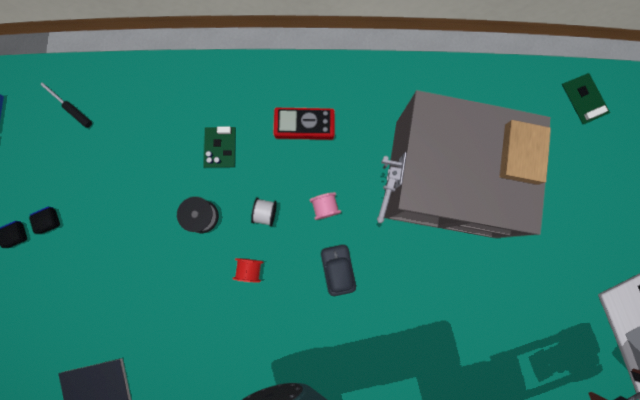

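In the pictures, these could pass for the reel:
- Black-flanged small reel with a white drum: top (264,212), scene (350,181).
- Pink reel: top (325,206), scene (311,219).
- Red reel: top (249,270), scene (323,145).
- Big round reel: top (197,215), scene (391,146).

By the description it's the white drum with black flanges. The peg is at top (388,195). I'll check both in one close crop.

Run:
```python
from h import *
t=cv2.imread('pics/top0.png');s=cv2.imread('pics/scene0.png')
a=cv2.resize(t[185:240,240:290],(400,440),interpolation=cv2.INTER_CUBIC)
b=cv2.resize(t[145:235,360:440],(400,450),interpolation=cv2.INTER_CUBIC)[:440]
cv2.imwrite('pics/crop1.png',np.hstack([a,b]))
a=cv2.resize(s[155:210,325:375],(400,440),interpolation=cv2.INTER_CUBIC)
b=cv2.resize(s[190:255,240:300],(400,433),interpolation=cv2.INTER_CUBIC)
b=cv2.copyMakeBorder(b,0,7,0,0,0)
cv2.imwrite('pics/crop2.png',np.hstack([a,b]))
```

```text
(no output)
```

View pics/crop1.png

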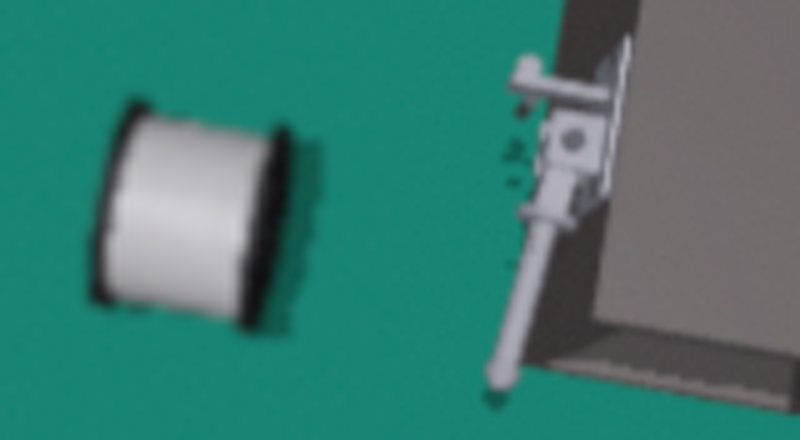

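View pics/crop2.png

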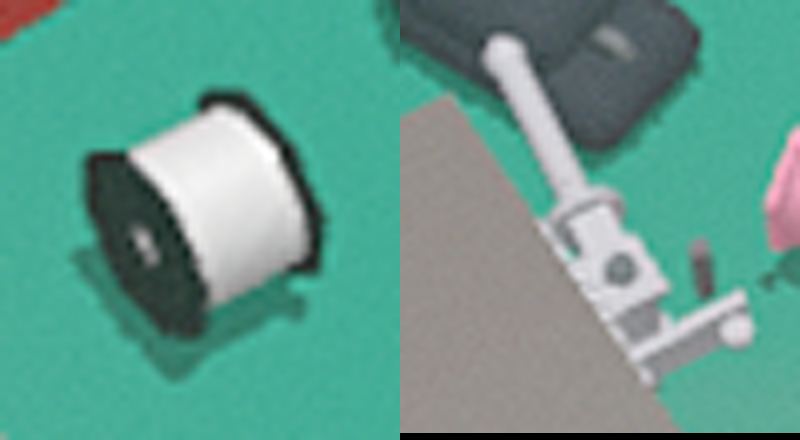

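The crop confirms the choice: at top (264,212) is a white drum between black eight-sided flanges. It also shows the peg, with its nose at about top (380,219.5) and scene (255.8,197.2). The pin is at about top (394.6,173) and scene (273.3,230.2).

Run:
```python
from h import *
t=pickle.load(open('top0.pkl','rb'));s=pickle.load(open('scene0.pkl','rb'))
np.set_printoptions(precision=4,suppress=True)
tip=tri(t,(380,219.6),s,(255.8,197.2));pin=tri(t,(394.6,173),s,(273.3,230.2));print('tip',tip,'pin',pin)
print('tip@.165',onz(t,(380,219.6),.165),onz(s,(255.8,197.2),.165))
print('pin@.177',onz(t,(394.6,173),.177),onz(s,(273.3,230.2),.177))
e=[onz(t,p,.195) for p in((417,93),(407.6,145),(398.8,209),(550,117),(541,236))]; print('edge',*e)
C=[onz(t,(240+x/8,185+y/8),.042) for x,y in((138,100),(98,300),(283,125),(250,328))]
print('reel',np.mean(C,0),*C)
f=t['frame'][185:240,240:290]; m=(f.min(2)>130).astype('uint8')
c=max(cv2.findContours(m,0,2)[0],key=cv2.contourArea); r=cv2.minAreaRect(c);b=cv2.boxPoints(r)+[240,185]
B=[onz(t,p,.03) for p in b];print('drum',np.mean(B,0),*[B[i+1]-B[i] for i in range(3)])
f=s['frame'][155:210,325:375]; m=(f.min(2)>170).astype('uint8')
for n,p in(('pink',(325,206)),('mouse',(338,270)),('big',(197,215)),('meter',(304,123))): print(n,onz(t,p,.03))
```

```text
tip (array([ 0.5294, -0.1372,  0.1655]), np.float64(0.002642537820895876)) pin (array([ 0.6196, -0.1656,  0.1773]), np.float64(0.0031856574895098508))
tip@.165 [ 0.5287 -0.1384  0.165 ] [ 0.53  -0.136  0.165]
pin@.177 [ 0.6187 -0.167   0.177 ] [ 0.6204 -0.1643  0.177 ]
edge [ 0.7768 -0.2132  0.195 ] [ 0.6703 -0.1902  0.195 ] [ 0.5463 -0.1693  0.195 ] [ 0.7326 -0.4857  0.195 ] [ 0.494 -0.445  0.195]
reel [0.5563 0.1029 0.042 ] [0.5883 0.1189 0.042 ] [0.5316 0.1289 0.042 ] [0.5813 0.0777 0.042 ] [0.5238 0.086  0.042 ]
drum [0.5578 0.1088 0.03  ] [ 0.0482 -0.0076  0.    ] [-0.0069 -0.0383  0.    ] [-0.0481  0.0079  0.    ]
pink [ 0.5706 -0.035   0.03  ]
mouse [ 0.4258 -0.064   0.03  ]
big [0.5491 0.2583 0.03  ]
meter [0.7684 0.0145 0.03  ]
```

```bash
cat >> h.py <<'E'
from scipy.spatial.transform import Rotation as Ro
def go(x,y,z,yaw):
    "rows numbers to bring tool-down TCP to x,y,z (m), tool x at yaw (deg)"
    s=env.observe(); R=Ro.from_quat(s['orientation']); p=s['position']
    a=np.radians(yaw); T=Ro.from_matrix(np.c_[[np.cos(a),np.sin(a),0],[np.sin(a),-np.cos(a),0],[0,0,-1]])
    print('t',round(s['time'],2),'p',np.round(p,4),'F',np.round(s['contact_force'],1),'w',round(s['width'],4),'g',s['grasp_force'])
    print('turn',np.round((R.inv()*T).as_rotvec(degrees=True),2),'offset',np.round(R.inv().apply(np.array([x,y,z])-p)*1e3,1))
E
python3 -m jog '[{"turn":[0,0,10],"offset":[54,-31,0],"fingers":1},{"turn":[0,0,20],"offset":[108,-63,0],"fingers":1},{"turn":[0,0,31],"offset":[162,-95,0],"fingers":1},{"turn":[0,0,31],"offset":[216,-126,0],"fingers":1},{"turn":[0,0,31],"offset":[270,-157,0],"fingers":1}]' 30
python3 -c "
from h import *
go(.5314,-.1642,.222,-10)"
```

```text
time: 0.72
position: [0.41, -0.317, 0.2225]
orientation: [0.996, -0.086, -0.0, -0.0]
contact_force: [0.5, 0.1, -0.8]
width: 0.0417
grasp_force: 0.0
t 0.72 p [ 0.41   -0.317   0.2225] F [ 0.5  0.1 -0.8] w 0.0417 g 0.0
turn [-0.02  0.01  0.15] offset [  93.5 -171.3    0.5]
```

```bash
python3 -m jog '[{"turn":[0,0,0],"offset":[27,-50,0],"fingers":1},{"turn":[0,0,0],"offset":[54,-100,0],"fingers":1},{"turn":[0,0,0],"offset":[80,-150,0],"fingers":1},{"turn":[0,0,0],"offset":[93.5,-171.3,0],"fingers":1},{"turn":[0,0,0],"offset":[93.5,-171.3,27],"fingers":1}]'
python3 - <<'E'
from h import *
a=snap('scene','scene1')['frame'];b=snap('top','top1')['frame']
a=cv2.resize(a[150:260,200:300],(400,440),interpolation=cv2.INTER_CUBIC);b=cv2.resize(b[145:255,350:450],(400,440),interpolation=cv2.INTER_CUBIC)
cv2.imwrite('pics/c3.png',np.hstack([a,b]))
go(.5314,-.1642,.150,-10)
E
```

```text
time: 1.35
position: [0.5333, -0.1647, 0.1968]
orientation: [0.996, -0.084, 0.002, 0.0]
contact_force: [0.2, -0.7, 0.1]
width: 0.0005
grasp_force: 0.0
t 1.45 p [ 0.5287 -0.1643  0.1931] F [-0.6  1.3 -0.2] w 0.0006 g 0.0
turn [-0.08  0.31  0.26] offset [ 2.9 -0.5 43. ]
```

View pics/c3.png

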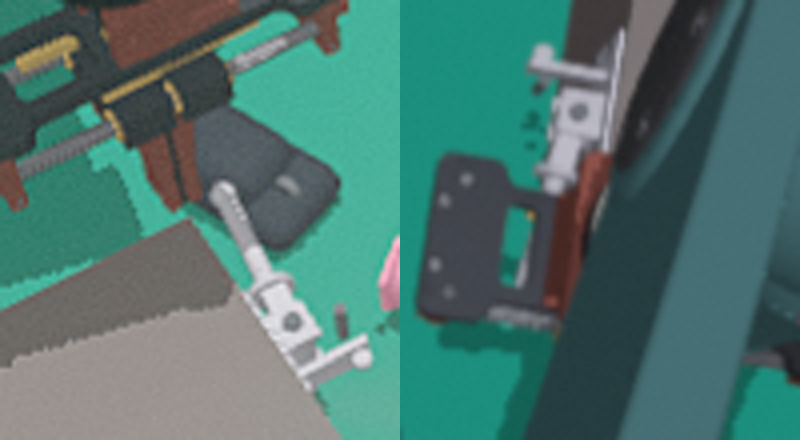

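The crop shows the shut fingers at (175,205), in front of the unit and on its side of the peg. The peg's nose is clear at (222,187), so I'll go down.

```bash
python3 -m jog '[{"turn":[0,0,0],"offset":[0,0,15],"fingers":1},{"turn":[0,0,0],"offset":[0,0,30],"fingers":1},{"turn":[0,0,0],"offset":[0,0,43],"fingers":1},{"turn":[0,0,0],"offset":[0,0,43],"fingers":1}]'
python3 -m jog '[{"turn":[0,0,0],"offset":[0,-1,0],"fingers":1},{"turn":[0,0,0],"offset":[0,-2,0],"fingers":1},{"turn":[0,0,0],"offset":[0,-3,0],"fingers":1},{"turn":[0,0,0],"offset":[0,-4,0],"fingers":1},{"turn":[0,0,0],"offset":[0,-4,0],"fingers":1}]'
python3 -c "
from h import *
go(.5314,-.1642,.150,-10)"
```

```text
time: 1.95
position: [0.5295, -0.1657, 0.1514]
orientation: [0.996, -0.086, -0.001, -0.0]
contact_force: [0.1, -0.1, -0.0]
width: 0.0004
grasp_force: 0.0
time: 2.58
position: [0.5313, -0.1618, 0.1528]
orientation: [0.996, -0.085, 0.0, -0.0]
contact_force: [0.1, -1.3, -0.3]
width: 0.0005
grasp_force: 0.0
t 2.58 p [ 0.5313 -0.1618  0.1528] F [ 0.1 -1.3 -0.3] w 0.0005 g 0.0
turn [-0.   -0.01  0.2 ] offset [0.5 2.3 2.8]
```

```bash
python3 -m jog '[{"turn":[0,0,0],"offset":[-2,-3,0],"fingers":1},{"turn":[0,0,0],"offset":[-3,-6,0],"fingers":1},{"turn":[0,0,0],"offset":[-3,-10,0],"fingers":1},{"turn":[0,0,0],"offset":[-2,-15,0],"fingers":1},{"turn":[0,0,0],"offset":[-1,-21,0],"fingers":1}]'
cat >> h.py <<'E'
def rel():
    s=env.observe(); d=s['position'][:2]-[.6195,-.1655]; a=np.radians(-10); M=np.array([[np.cos(a),np.sin(a)],[-np.sin(a),np.cos(a)]])
    print('unit-frame TCP mm',np.round(M@d*1e3,1),'F',np.round(M@s['contact_force'][:2],1),s['contact_force'][2].round(1),'t',s['time'].__round__(2))
E
python3 -c "
from h import *
rel()"
```

```text
time: 3.2
position: [0.5336, -0.1409, 0.1526]
orientation: [0.996, -0.086, -0.0, 0.0]
contact_force: [-1.1, -3.3, -0.1]
width: 0.0005
grasp_force: 1.7
unit-frame TCP mm [-88.9   9.3] F [-0.5 -3.4] -0.1 t 3.2
```

```bash
python3 -m jog '[{"turn":[0,0,0],"offset":[4,-10.5,0],"fingers":1},{"turn":[0,0,0],"offset":[9,-20,0],"fingers":1},{"turn":[0,0,7],"offset":[13.5,-30,0],"fingers":1},{"turn":[0,0,15],"offset":[19,-40,0],"fingers":1},{"turn":[0,0,22],"offset":[26.5,-48.5,0],"fingers":1}]'
cat >> h.py <<'E'
def pt(th,r=82,turn=30,deep=0):
    "rows numbers for finger corner to push peg at angle th"
    a=np.radians(th);b=np.radians(turn);k=5-deep
    c=np.array([-r*np.cos(a)-k*np.sin(a)-10*np.cos(b)-13.5*np.sin(b), r*np.sin(a)-k*np.cos(a)+10*np.sin(b)-13.5*np.cos(b)])/1e3
    u=np.radians(-10);w=np.array([.6195,-.1655])+[np.cos(u)*c[0]-np.sin(u)*c[1],np.sin(u)*c[0]+np.cos(u)*c[1]]
    print(th,end=' ');go(w[0],w[1],.1525,-10-turn)
E
python3 -c "
from h import *
rel()
for t in (58,62,66,70,74):pt(t)"
```

```text
time: 3.82
position: [0.5682, -0.0964, 0.1524]
orientation: [0.961, -0.276, -0.001, -0.0]
contact_force: [-3.2, -2.0, 0.4]
width: 0.0005
grasp_force: 1.8
unit-frame TCP mm [-62.6  59.1] F [-2.8 -2.5] 0.4 t 3.83
58 t 3.83 p [ 0.5682 -0.0964  0.1524] F [-3.2 -2.   0.4] w 0.0005 g 1.7539255321025848
turn [-0.01  0.09  7.97] offset [-0.9 -0.8 -0.1]
62 t 3.83 p [ 0.5682 -0.0964  0.1524] F [-3.2 -2.   0.4] w 0.0005 g 1.7539255321025848
turn [-0.01  0.09  7.97] offset [ 2.3 -5.5 -0.1]
66 t 3.83 p [ 0.5682 -0.0964  0.1524] F [-3.2 -2.   0.4] w 0.0005 g 1.7539255321025848
turn [-0.01  0.09  7.97] offset [  5.9 -10.   -0.1]
70 t 3.83 p [ 0.5682 -0.0964  0.1524] F [-3.2 -2.   0.4] w 0.0005 g 1.7539255321025848
turn [-0.01  0.09  7.97] offset [  9.8 -14.2  -0.1]
74 t 3.83 p [ 0.5682 -0.0964  0.1524] F [-3.2 -2.   0.4] w 0.0005 g 1.7539255321025848
turn [-0.01  0.09  7.97] offset [ 13.9 -18.2  -0.1]
```

```bash
python3 -m jog '[{"turn":[0,0,3],"offset":[1,-3,0],"fingers":1},{"turn":[0,0,6],"offset":[3,-6,0],"fingers":1},{"turn":[0,0,8],"offset":[6,-10,0],"fingers":1},{"turn":[0,0,8],"offset":[9,-13.3,0],"fingers":1},{"turn":[0,0,8],"offset":[12,-16.3,0],"fingers":1}]'
python3 -c "
from h import *
rel()
for t in (72,74,76,78,80,84):pt(t)" | grep -v ' t '
```

```text
time: 4.45
position: [0.5868, -0.0892, 0.1523]
orientation: [0.94, -0.34, -0.001, -0.0]
contact_force: [-4.2, 2.7, 0.1]
width: 0.0002
grasp_force: 1.7
turn [-0.01  0.1   0.25] offset [-0.2 -0.2 -0.2]
turn [-0.01  0.1   0.25] offset [ 1.7 -2.4 -0.2]
turn [-0.01  0.1   0.25] offset [ 3.6 -4.6 -0.2]
turn [-0.01  0.1   0.25] offset [ 5.6 -6.6 -0.2]
turn [-0.01  0.1   0.25] offset [ 7.6 -8.6 -0.2]
turn [-0.01  0.1   0.25] offset [ 11.9 -12.4  -0.2]
```

```bash
cat > chk.py <<'E'
# exits 1 if push on the peg is over 5.5 N
from h import *
import sys
s=env.observe(); a=np.radians(-10); M=np.array([[np.cos(a),np.sin(a)],[-np.sin(a),np.cos(a)]])
d=M@(s['position'][:2]-[.6195,-.1655])*1e3; f=M@s['contact_force'][:2]
c=d+[15.4,6.7]; th=np.degrees(np.arctan2(c[1],-c[0]))+np.degrees(np.arcsin(5/np.hypot(*c)))
n=-f@[np.sin(np.radians(th)),np.cos(np.radians(th))]
print('TCP',d.round(1),'th',th.round(1),'push',n.round(1),'F',f.round(1),'r',np.hypot(*c).round(0)); sys.exit(n>5.5)
E
python3 chk.py; python3 -m jog '[{"turn":[0,0,0],"offset":[0.7,-0.7,0],"fingers":1},{"turn":[0,0,0],"offset":[1.4,-1.4,0],"fingers":1},{"turn":[0,0,0],"offset":[2,-2.1,0],"fingers":1}]' >/dev/null && python3 chk.py && python3 -m jog '[{"turn":[0,0,0],"offset":[0.4,-0.4,0],"fingers":1},{"turn":[0,0,0],"offset":[0.8,-0.8,0],"fingers":1}]' >/dev/null && python3 chk.py && python3 -m jog '[{"turn":[0,0,0],"offset":[0.4,-0.4,0],"fingers":1},{"turn":[0,0,0],"offset":[0.8,-0.8,0],"fingers":1}]'>/dev/null && python3 chk.py && python3 -m jog '[{"turn":[0,0,0],"offset":[0.4,-0.4,0],"fingers":1},{"turn":[0,0,0],"offset":[0.8,-0.8,0],"fingers":1}]'>/dev/null && python3 chk.py
```

```text
TCP [-45.5  69.5] th 71.9 push 3.8 F [-4.6  2. ] r 82.0
TCP [-42.5  69.3] th 73.9 push 4.1 F [-4.5  1.1] r 81.0False
False
```

```bash
sed -i 's/sys.exit(n>5.5)/sys.exit(int(n>5.5))/' chk.py
python3 -m jog '[{"turn":[0,0,0],"offset":[0.4,-0.5,0],"fingers":1},{"turn":[0,0,0],"offset":[0.8,-1,0],"fingers":1}]' >/dev/null && python3 chk.py && python3 -m jog '[{"turn":[0,0,0],"offset":[0.4,-0.5,0],"fingers":1},{"turn":[0,0,0],"offset":[0.8,-1,0],"fingers":1}]'>/dev/null && python3 chk.py && python3 -m jog '[{"turn":[0,0,0],"offset":[0.4,-0.4,0],"fingers":1},{"turn":[0,0,0],"offset":[0.8,-0.8,0],"fingers":1}]'>/dev/null && python3 chk.py && python3 -m jog '[{"turn":[0,0,0],"offset":[0.4,-0.4,0],"fingers":1},{"turn":[0,0,0],"offset":[0.8,-0.8,0],"fingers":1}]'>/dev/null && python3 chk.py && python3 -m jog '[{"turn":[0,0,0],"offset":[0.4,-0.4,0],"fingers":1},{"turn":[0,0,0],"offset":[0.8,-0.8,0],"fingers":1}]'>/dev/null && python3 chk.py && python3 -m jog '[{"turn":[0,0,0],"offset":[0.4,-0.4,0],"fingers":1},{"turn":[0,0,0],"offset":[0.8,-0.8,0],"fingers":1}]'>/dev/null && python3 chk.py
```

```text
TCP [-41.2  69.8] th 74.9 push 4.1 F [-4.6  1.4] r 81.0
TCP [-39.9  70.2] th 75.9 push 4.3 F [-4.6  0.7] r 81.0
TCP [-38.8  70.5] th 76.7 push 3.5 F [-3.8  1.1] r 81.0
TCP [-37.7  70.8] th 77.5 push 3.2 F [-3.7  1.8] r 81.0
TCP [-36.5  71. ] th 78.4 push 2.9 F [-3.   0.5] r 80.0
TCP [-35.4  71.3] th 79.2 push 3.8 F [-4.   0.6] r 81.0
```

```bash
python3 -m jog '[{"turn":[0,0,0],"offset":[0.4,-0.4,0],"fingers":1},{"turn":[0,0,0],"offset":[0.8,-0.7,0],"fingers":1}]' >/dev/null && python3 chk.py && python3 -m jog '[{"turn":[0,0,0],"offset":[0.4,-0.4,0],"fingers":1},{"turn":[0,0,0],"offset":[0.8,-0.7,0],"fingers":1}]'>/dev/null && python3 chk.py && python3 -m jog '[{"turn":[0,0,0],"offset":[0.4,-0.4,0],"fingers":1},{"turn":[0,0,0],"offset":[0.8,-0.7,0],"fingers":1}]'>/dev/null && python3 chk.py && python3 -m jog '[{"turn":[0,0,0],"offset":[0.4,-0.3,0],"fingers":1},{"turn":[0,0,0],"offset":[0.9,-0.7,0],"fingers":1}]'>/dev/null && python3 chk.py && python3 -m jog '[{"turn":[0,0,0],"offset":[0.4,-0.3,0],"fingers":1},{"turn":[0,0,0],"offset":[0.9,-0.7,0],"fingers":1}]'>/dev/null && python3 chk.py && python3 -m jog '[{"turn":[0,0,0],"offset":[0.4,-0.3,0],"fingers":1},{"turn":[0,0,0],"offset":[0.9,-0.7,0],"fingers":1}]'>/dev/null && python3 chk.py && python3 -m jog '[{"turn":[0,0,0],"offset":[0.4,-0.3,0],"fingers":1},{"turn":[0,0,0],"offset":[0.9,-0.7,0],"fingers":1}]'>/dev/null && python3 chk.py && python3 -m jog '[{"turn":[0,0,0],"offset":[0.4,-0.3,0],"fingers":1},{"turn":[0,0,0],"offset":[0.9,-0.7,0],"fingers":1}]'>/dev/null && python3 chk.py
```

```text
TCP [-34.5  71.6] th 79.9 push 2.7 F [-2.9  1.1] r 81.0
TCP [-33.5  71.9] th 80.6 push 2.6 F [-2.8  1.2] r 81.0
TCP [-32.5  72.1] th 81.3 push 4.0 F [-4.3  1.3] r 81.0
TCP [-31.3  72.3] th 82.2 push 4.2 F [-4.5  1.9] r 81.0
TCP [-30.2  72.5] th 83.0 push 3.7 F [-3.8  1.1] r 81.0
TCP [-29.1  72.6] th 83.8 push 3.7 F [-4.   2.6] r 80.0
TCP [-27.9  72.7] th 84.6 push 3.7 F [-4.   2.6] r 80.0
TCP [-26.8  72.8] th 85.4 push 3.7 F [-3.8  1.9] r 80.0
```

```bash
python3 -m jog '[{"turn":[0,0,0],"offset":[0.5,-0.4,0],"fingers":1},{"turn":[0,0,0],"offset":[0.9,-0.7,0],"fingers":1}]' >/dev/null && python3 chk.py && python3 -m jog '[{"turn":[0,0,0],"offset":[0.5,-0.3,0],"fingers":1},{"turn":[0,0,0],"offset":[1,-0.6,0],"fingers":1}]'>/dev/null && python3 chk.py && python3 -m jog '[{"turn":[0,0,0],"offset":[0.5,-0.3,0],"fingers":1},{"turn":[0,0,0],"offset":[1,-0.6,0],"fingers":1}]'>/dev/null && python3 chk.py && python3 -m jog '[{"turn":[0,0,0],"offset":[0.5,-0.3,0],"fingers":1},{"turn":[0,0,0],"offset":[1,-0.6,0],"fingers":1}]'>/dev/null && python3 chk.py && python3 -m jog '[{"turn":[0,0,0],"offset":[0.5,-0.3,0],"fingers":1},{"turn":[0,0,0],"offset":[1,-0.6,0],"fingers":1}]'>/dev/null && python3 chk.py && python3 -m jog '[{"turn":[0,0,0],"offset":[0.5,-0.3,0],"fingers":1},{"turn":[0,0,0],"offset":[1,-0.6,0],"fingers":1}]'>/dev/null && python3 chk.py && python3 -m jog '[{"turn":[0,0,0],"offset":[0.5,-0.3,0],"fingers":1},{"turn":[0,0,0],"offset":[1,-0.5,0],"fingers":1}]'>/dev/null && python3 chk.py && python3 -m jog '[{"turn":[0,0,0],"offset":[0.5,-0.3,0],"fingers":1},{"turn":[0,0,0],"offset":[1,-0.5,0],"fingers":1}]'>/dev/null && python3 chk.py
```

```text
TCP [-25.6  73. ] th 86.3 push 4.0 F [-4.1  1.3] r 80.0
TCP [-24.5  73. ] th 87.1 push 3.8 F [-4.   2.8] r 80.0
TCP [-23.3  73. ] th 87.9 push 3.5 F [-3.6  2.2] r 80.0
TCP [-22.1  73.1] th 88.8 push 3.9 F [-3.9  2.4] r 80.0
TCP [-21.   73.1] th 89.6 push 4.0 F [-4.   3.1] r 80.0
TCP [-19.8  73.1] th 90.4 push 3.6 F [-3.6  3.6] r 80.0
TCP [-18.7  73.1] th 91.2 push 4.3 F [-4.2  2.9] r 80.0
TCP [-17.5  73. ] th 92.1 push 4.2 F [-4.1  3.4] r 80.0
```

```bash
python3 -m jog '[{"turn":[0,0,0],"offset":[0.5,-0.3,0],"fingers":1},{"turn":[0,0,0],"offset":[1,-0.5,0],"fingers":1}]' >/dev/null && python3 chk.py && python3 -m jog '[{"turn":[0,0,0],"offset":[0.5,-0.2,0],"fingers":1},{"turn":[0,0,0],"offset":[1,-0.5,0],"fingers":1}]'>/dev/null && python3 chk.py && python3 -m jog '[{"turn":[0,0,0],"offset":[0.5,-0.2,0],"fingers":1},{"turn":[0,0,0],"offset":[1,-0.5,0],"fingers":1}]'>/dev/null && python3 chk.py && python3 -m jog '[{"turn":[0,0,0],"offset":[0.5,-0.2,0],"fingers":1},{"turn":[0,0,0],"offset":[1,-0.4,0],"fingers":1}]'>/dev/null && python3 chk.py && python3 -m jog '[{"turn":[0,0,0],"offset":[0.5,-0.2,0],"fingers":1},{"turn":[0,0,0],"offset":[1,-0.4,0],"fingers":1}]'>/dev/null && python3 chk.py && python3 -m jog '[{"turn":[0,0,0],"offset":[0.5,-0.2,0],"fingers":1},{"turn":[0,0,0],"offset":[1,-0.4,0],"fingers":1}]'>/dev/null && python3 chk.py && python3 -m jog '[{"turn":[0,0,0],"offset":[0.5,-0.2,0],"fingers":1},{"turn":[0,0,0],"offset":[1,-0.4,0],"fingers":1}]'>/dev/null && python3 chk.py && python3 -m jog '[{"turn":[0,0,0],"offset":[0.5,-0.2,0],"fingers":1},{"turn":[0,0,0],"offset":[1,-0.4,0],"fingers":1}]'>/dev/null && python3 chk.py
```

```text
TCP [-16.5  72.9] th 92.8 push 3.3 F [-3.2  1.9] r 80.0
TCP [-15.3  72.8] th 93.7 push 3.8 F [-3.5  3.3] r 80.0
TCP [-14.2  72.8] th 94.5 push 3.0 F [-2.9  1.9] r 79.0
TCP [-13.1  72.7] th 95.2 push 4.4 F [-4.1  3.3] r 79.0
TCP [-12.1  72.5] th 96.0 push 4.0 F [-3.7  3.6] r 79.0
TCP [-11.2  72.5] th 96.6 push 5.1 F [-4.7  4.1] r 79.0
TCP [-10.5  72.4] th 97.2 push 5.1 F [-4.6  4. ] r 79.0
TCP [-9.8 72.4] th 97.6 push 6.9 F [-6.4  3.7] r 79.0
```

```bash
python3 -m jog '[{"turn":[0,0,0],"offset":[0.1,0,0],"fingers":1},{"turn":[0,0,0],"offset":[0.2,-0.1,0],"fingers":1}]' >/dev/null; python3 chk.py;  python3 -m jog '[{"turn":[0,0,0],"offset":[0,0,0],"fingers":1},{"turn":[0,0,0],"offset":[0,0,0],"fingers":1}]' >/dev/null; python3 chk.py
```

```text
TCP [-9.7 72.5] th 97.7 push 6.1 F [-5.4  5.7] r 79.0
TCP [-9.7 72.5] th 97.7 push 6.5 F [-6.1  4. ] r 79.0
```

```bash
python3 -m jog '[{"turn":[0,0,0],"offset":[0.2,-0.1,0],"fingers":1},{"turn":[0,0,0],"offset":[0.4,-0.1,0],"fingers":1}]' >/dev/null; python3 chk.py;  python3 -m jog '[{"turn":[0,0,0],"offset":[0,0,0],"fingers":1},{"turn":[0,0,0],"offset":[0,0,0],"fingers":1}]' >/dev/null; python3 chk.py
```

```text
TCP [-9.5 72.4] th 97.9 push 7.2 F [-6.6  4.6] r 79.0
TCP [-9.5 72.4] th 97.9 push 6.8 F [-6.2  4.7] r 79.0
```

```bash
python3 -m jog '[{"turn":[0,0,0],"offset":[0.3,-0.1,0],"fingers":1},{"turn":[0,0,0],"offset":[0.5,-0.2,0],"fingers":1},{"turn":[0,0,0],"offset":[0.5,-0.2,0],"fingers":1},{"turn":[0,0,0],"offset":[0.5,-0.2,0],"fingers":1}]' >/dev/null; python3 chk.py;  python3 -m jog '[{"turn":[0,0,0],"offset":[-5,2,0],"fingers":1},{"turn":[0,0,0],"offset":[-18,8,0],"fingers":1},{"turn":[0,0,0],"offset":[-36,16,-20],"fingers":1},{"turn":[0,0,0],"offset":[-50,20,-70],"fingers":1},{"turn":[0,0,0],"offset":[-50,20,-130],"fingers":1}]'; python3 -c "
from h import *
go(.557,.105,.25,80.5)"
```

```text
TCP [-9.1 72.4] th 98.1 push 7.7 F [-7.2  3.8] r 79.0
time: 14.45
position: [0.571, -0.0766, 0.2832]
orientation: [0.94, -0.341, -0.001, 0.0]
contact_force: [1.1, -0.1, 0.1]
width: 0.0006
grasp_force: 0.0
t 14.45 p [ 0.571  -0.0766  0.2832] F [ 1.1 -0.1  0.1] w 0.0006 g 0.0
turn [-5.0000e-02  1.4000e-01 -1.2032e+02] offset [-126.9 -130.6   33.2]
```

```bash
python3 -m jog '[{"turn":[0,0,-10],"offset":[-25,-26,0],"fingers":0},{"turn":[0,0,-20],"offset":[-50,-52,0],"fingers":-1},{"turn":[0,0,-30],"offset":[-75,-78,0],"fingers":-1},{"turn":[0,0,-40],"offset":[-100,-104,0],"fingers":-1},{"turn":[0,0,-50],"offset":[-127,-130,0],"fingers":-1}]' >/dev/null
python3 -m jog '[{"turn":[0,0,-10],"offset":[0,0,0],"fingers":-1},{"turn":[0,0,-20],"offset":[0,0,0],"fingers":-1},{"turn":[0,0,-30],"offset":[0,0,0],"fingers":-1},{"turn":[0,0,-40],"offset":[0,0,0],"fingers":-1},{"turn":[0,0,-50],"offset":[0,0,0],"fingers":-1}]' >/dev/null
python3 -m jog '[{"turn":[0,0,-10],"offset":[0,0,0],"fingers":-1},{"turn":[0,0,-20],"offset":[0,0,0],"fingers":-1},{"turn":[0,0,-20],"offset":[0,0,0],"fingers":-1}]'
python3 - <<'E'
from h import *
a=snap('scene','scene2')['frame'];b=snap('top','top2')['frame']
a=cv2.resize(a[150:260,230:370],(400,314),interpolation=cv2.INTER_CUBIC);b=cv2.resize(b[135:225,330:430],(400,360),interpolation=cv2.INTER_CUBIC)[:314]
cv2.imwrite('pics/c4.png',np.hstack([a,b]))
go(.557,.1045,.09,80.5)
E
```

```text
time: 16.08
position: [0.5587, 0.104, 0.2829]
orientation: [0.766, 0.643, 0.0, 0.001]
contact_force: [0.7, 0.8, -0.6]
width: 0.088
grasp_force: 0.0
t 16.18 p [0.5587 0.1041 0.2829] F [-0.5  0.4 -0.1] w 0.088 g 0.0
turn [ 0.05  0.   -0.53] offset [ 1.000e-01 -1.900e+00  1.929e+02]
```

View pics/c4.png

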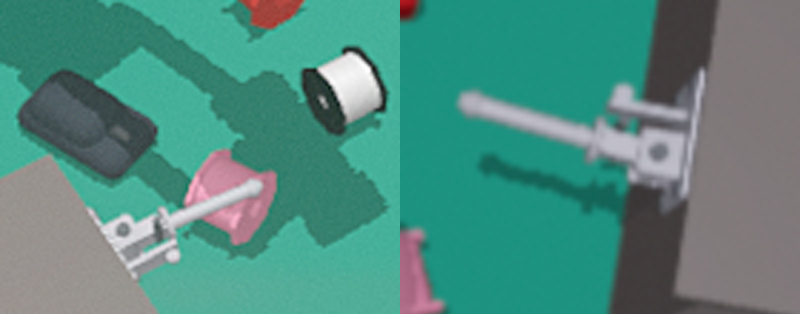

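The crop shows the peg standing out with its nose at crop (460,102), which is top (345,160.5), and scene (321,214.8). The reel is unmoved at crop (343,90).

Run:
```python
from h import *
np.set_printoptions(precision=4,suppress=True)
t=pickle.load(open('top2.pkl','rb'));s=pickle.load(open('scene2.pkl','rb'))
print('tip',tri(t,(344.8,160.4),s,(321.2,214.6)),onz(t,(344.8,160.4),.165),onz(s,(321.2,214.6),.165))
def line(c,x0,x1,y0,y1):
    f=c['frame'][y0:y1,x0:x1].astype(int); m=(f.min(2)>125)&(f.max(2)-f.min(2)<40)
    y,x=np.nonzero(m); L=cv2.fitLine(np.c_[x+x0,y+y0].astype('float32'),cv2.DIST_HUBER,0,.01,.01).ravel();return len(x),L
n,L=line(t,348,372,155,172);d,p=L[:2],L[2:]
if d[0]>0:d=-d
A=onz(t,p-d*12,.165);B=onz(t,p+d*12,.165);v=(B-A)/np.linalg.norm(B-A);print('top line',n,A,B,'dir',np.degrees(np.arctan2(v[1],v[0])))
print('collar scene',onz(s,(288.5,228.4),.165),'top',onz(t,(378.75,169.5),.165))
n=onz(s,(342.75,185.25),.03);print('reel scene bore face',n,'-> centre',n+.023*np.array([np.cos(np.radians(80.5)),np.sin(np.radians(80.5)),0]))
```

```text
tip (array([ 0.6478, -0.0699,  0.1619]), np.float64(0.0030419528423414866)) [ 0.6462 -0.0709  0.165 ] [ 0.6502 -0.07    0.165 ]
top line 119 [ 0.6319 -0.1222  0.165 ] [ 0.6469 -0.0772  0.165 ] dir 71.50059405400629
collar scene [ 0.6306 -0.1367  0.165 ] top [ 0.6281 -0.1381  0.165 ]
reel scene bore face [0.5558 0.0847 0.03  ] -> centre [0.5596 0.1073 0.03  ]
```

```bash
python3 -m jog '[{"turn":[0,0,-0.5],"offset":[0.8,-1,50],"fingers":-1},{"turn":[0,0,-0.5],"offset":[0.8,-1,105],"fingers":-1},{"turn":[0,0,-0.5],"offset":[0.8,-1,160],"fingers":-1},{"turn":[0,0,-0.5],"offset":[0.8,-1,210],"fingers":-1},{"turn":[0,0,-0.5],"offset":[0.8,-1,235],"fingers":-1}]' >/dev/null
python3 -c "
from h import *
go(.558,.105,.011,80.5)"
```

```text
t 16.8 p [0.5562 0.1051 0.045 ] F [ 0.2 -0.3  0. ] w 0.0879 g 0.0
turn [-0.19  0.05  0.01] offset [ 0.2  1.9 34. ]
```

```bash
python3 -m jog '[{"turn":[0,0,0],"offset":[0,0,20],"fingers":-1},{"turn":[0,0,0],"offset":[0,0,36],"fingers":-1},{"turn":[0,0,0],"offset":[0,0,36],"fingers":-1},{"turn":[0,0,0],"offset":[0,0,36],"fingers":1},{"turn":[0,0,0],"offset":[0,0,36],"fingers":1}]' 30
python3 -m jog '[{"turn":[0,0,0],"offset":[0,0,0],"fingers":1},{"turn":[0,0,0],"offset":[0,0,0],"fingers":1},{"turn":[0,0,0],"offset":[0,0,0],"fingers":1}]' 30
```

```text
time: 17.42
position: [0.5587, 0.1055, 0.0126]
orientation: [0.762, 0.647, 0.001, 0.0]
contact_force: [-0.3, -0.5, -0.3]
width: 0.0713
grasp_force: 0.0
time: 17.8
position: [0.5582, 0.1054, 0.0121]
orientation: [0.762, 0.647, 0.0, 0.0]
contact_force: [-0.6, -1.3, 5.0]
width: 0.0518
grasp_force: 30.0
```

```bash
python3 -m jog '[{"turn":[0,0,0],"offset":[0,0,-40],"fingers":1},{"turn":[0,0,0],"offset":[0,0,-90],"fingers":1},{"turn":[0,0,0],"offset":[0,0,-135],"fingers":1},{"turn":[0,0,0],"offset":[0,0,-135],"fingers":1}]'
python3 -c "
from h import *
go(.6635,-.0313,.147,71.8)"
```

```text
time: 18.3
position: [0.5605, 0.1056, 0.1499]
orientation: [0.762, 0.647, 0.003, 0.002]
contact_force: [-0.1, 0.8, -4.6]
width: 0.052
grasp_force: 30.0
t 18.3 p [0.5605 0.1056 0.1499] F [-0.1  0.8 -4.6] w 0.052 g 29.95252591674216
turn [ 0.37 -0.13  8.89] offset [-118.4  123.8    3.5]
```

```bash
python3 -m jog '[{"turn":[0,0,3],"offset":[-35,37,0],"fingers":1},{"turn":[0,0,6],"offset":[-70,74,0],"fingers":1},{"turn":[0,0,8.7],"offset":[-105,110,0],"fingers":1},{"turn":[0,0,8.7],"offset":[-118,123,0],"fingers":1},{"turn":[0,0,8.7],"offset":[-118,123,0],"fingers":1}]' >/dev/null; python3 -m jog '[{"turn":[0,0,0],"offset":[0,0,0],"fingers":1},{"turn":[0,0,0],"offset":[0,0,0],"fingers":1}]'
python3 - <<'E'
from h import *
a=snap('scene','scene3')['frame'];b=snap('top','top3')['frame']
a=cv2.resize(a[170:260,280:380],(400,360),interpolation=cv2.INTER_CUBIC);b=cv2.resize(b[115:205,320:420],(400,360),interpolation=cv2.INTER_CUBIC)
b=cv2.resize(cv2.imread('pics/top3.png')[110:200,300:400],(400,360),interpolation=cv2.INTER_CUBIC)
cv2.imwrite('pics/c5.png',np.hstack([a,b]))
go(.6635,-.0313,.147,71.8)
E
```

```text
time: 19.18
position: [0.659, -0.0295, 0.1464]
orientation: [0.809, 0.588, -0.0, -0.001]
contact_force: [-0.5, 0.0, -3.3]
width: 0.0519
grasp_force: 30.0
t 19.27 p [ 0.6596 -0.0298  0.1468] F [ 0.6 -0.8 -2.6] w 0.052 g 29.952525298576802
turn [-0.02 -0.01  0.27] offset [-0.2  4.2 -0.2]
```

View pics/c5.png

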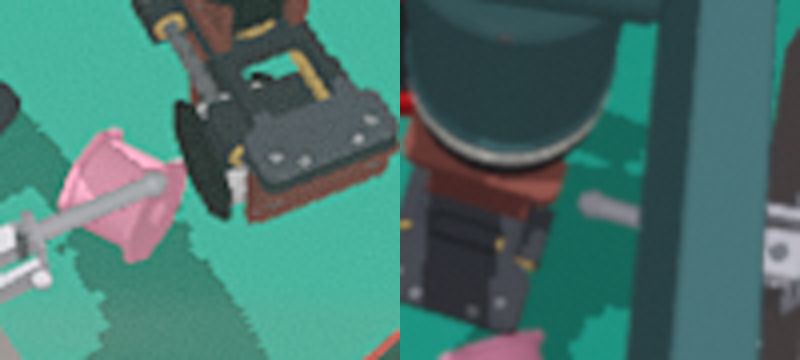

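The crop shows the reel's facing flange centred at about scene (330.8,209.5), dark and standing off the nose at scene (318.8,215.8). In the top view the nose is at (348,161), clear to the right of the reel.

Run:
```python
from h import *
np.set_printoptions(precision=1,suppress=True)
t=pickle.load(open('top3.pkl','rb'));s=pickle.load(open('scene3.pkl','rb'))
u=np.array([np.cos(np.radians(71.8)),np.sin(np.radians(71.8)),0]);P=np.array([.6195,-.1655,.165])
tcp=env.observe()['position'];c=tcp+[0,0,.018];n=np.array([u[1],-u[0],0])
for nm,X in(('nose',P+.1*u),('collar',P+.032*u),('face',c-.023*u),('face+lat5',c-.023*u+.005*n),('face+z5',c-.023*u+[0,0,.005]),('face+ax5',c-.018*u)): print(nm,'scene',proj(s,X)[0],'top',proj(t,X)[0])
d=(c-P);print('along',d@u*1e3,'lat',d@n*1e3)
f=s['frame'][170:260,280:380].astype(int);m=((f.max(2)<75)).astype('uint8')
print([ (cv2.boundingRect(k),cv2.contourArea(k)) for k in cv2.findContours(m,0,2)[0] if cv2.contourArea(k)>40])
```

```text
nose scene [321.2 214.9] top [344.6 158.1]
collar scene [288.8 227.6] top [377.2 168.8]
face scene [328.8 210. ] top [335.1 157.3]
face+lat5 scene [329.9 211.9] top [335.9 155. ]
face+z5 scene [328.8 208.5] top [335.2 156.7]
face+ax5 scene [331.2 209.1] top [332.7 156.5]
along 141.42057556909094 lat -4.2960841235483365
[((33, 0, 53, 55), 670.5)]
```

```bash
cat > ck2.py <<'E'
from h import *
import sys
s=env.observe();u=np.array([np.cos(np.radians(71.8)),np.sin(np.radians(71.8)),0]);n=np.array([u[1],-u[0],0])
d=s['position']-[.6195,-.1655,.147];f=s['contact_force']
print('t',round(s['time'],1),'along',(d@u*1e3).round(1),'lat',(d@n*1e3).round(1),'z',(d[2]*1e3).round(1),'F ax',(f@u).round(1),'lat',(f@n).round(1),'z',f[2].round(1),'M',np.round(s['ft_torque'],2))
sys.exit(int(abs(f@n)>5 or abs(f@u)>5 or abs(f[2]+3)>5))
E
python3 -m jog '[{"turn":[0,0,0.2],"offset":[-3,2,0],"fingers":1},{"turn":[0,0,0.2],"offset":[-7,3.8,0],"fingers":1},{"turn":[0,0,0.2],"offset":[-11,3.8,0],"fingers":1},{"turn":[0,0,0.2],"offset":[-15,3.8,0],"fingers":1},{"turn":[0,0,0.2],"offset":[-15,3.8,0],"fingers":1}]' >/dev/null; python3 -m jog '[{"turn":[0,0,0],"offset":[0,0,0],"fingers":1}]'>/dev/null; python3 ck2.py
```

```text
t 20.0 along 125.5 lat 0.5 z -0.3 F ax 0.2 lat 0.3 z -3.7 M [-0.01 -0.08 -0.04]
```

```bash
python3 -m jog '[{"turn":[0,0,0],"offset":[-2,-1,0],"fingers":1},{"turn":[0,0,0],"offset":[-5,-1,0],"fingers":1},{"turn":[0,0,0],"offset":[-7,-1,0],"fingers":1}]' >/dev/null; python3 ck2.py && python3 -m jog '[{"turn":[0,0,0],"offset":[-2,0,0],"fingers":1},{"turn":[0,0,0],"offset":[-4,0,0],"fingers":1}]' >/dev/null && python3 ck2.py && python3 -m jog '[{"turn":[0,0,0],"offset":[-2,0,0],"fingers":1},{"turn":[0,0,0],"offset":[-4,0,0],"fingers":1}]' >/dev/null && python3 ck2.py && python3 -m jog '[{"turn":[0,0,0],"offset":[-2,0,0],"fingers":1},{"turn":[0,0,0],"offset":[-4,0,0],"fingers":1}]' >/dev/null && python3 ck2.py && python3 -m jog '[{"turn":[0,0,0],"offset":[-2,0,0],"fingers":1},{"turn":[0,0,0],"offset":[-4,0,0],"fingers":1}]' >/dev/null && python3 ck2.py
```

```text
t 20.4 along 118.3 lat -0.5 z -0.3 F ax 0.4 lat -0.3 z -3.7 M [-0.1  -0.06  0.05]
t 20.6 along 114.4 lat -0.5 z -0.3 F ax 0.7 lat -0.2 z -2.8 M [-0.06 -0.02  0.01]
t 20.9 along 110.4 lat -0.5 z -0.4 F ax -0.1 lat 0.1 z -3.3 M [-0.03 -0.11  0.02]
t 21.1 along 106.4 lat -0.5 z -0.3 F ax 0.1 lat 0.4 z -3.3 M [-0.02 -0.12  0.04]
t 21.4 along 102.4 lat -0.5 z -0.3 F ax -1.3 lat -0.6 z -2.1 M [-0.05 -0.07  0.03]
```

```bash
python3 -m jog '[{"turn":[0,0,0],"offset":[-3,0,0],"fingers":1},{"turn":[0,0,0],"offset":[-6,0,0],"fingers":1}]' >/dev/null; python3 ck2.py && python3 -m jog '[{"turn":[0,0,0],"offset":[-3,0,0],"fingers":1},{"turn":[0,0,0],"offset":[-6,0,0],"fingers":1}]' >/dev/null && python3 ck2.py && python3 -m jog '[{"turn":[0,0,0],"offset":[-3,0,0],"fingers":1},{"turn":[0,0,0],"offset":[-6,0,0],"fingers":1}]' >/dev/null && python3 ck2.py && python3 -m jog '[{"turn":[0,0,0],"offset":[-3,0,0],"fingers":1},{"turn":[0,0,0],"offset":[-6,0,0],"fingers":1}]' >/dev/null && python3 ck2.py && python3 -m jog '[{"turn":[0,0,0],"offset":[-3,0,0],"fingers":1},{"turn":[0,0,0],"offset":[-6,0,0],"fingers":1}]' >/dev/null && python3 ck2.py && python3 -m jog '[{"turn":[0,0,0],"offset":[-3,0,0],"fingers":1},{"turn":[0,0,0],"offset":[-6,0,0],"fingers":1}]' >/dev/null && python3 ck2.py
```

```text
t 21.6 along 96.3 lat -0.5 z -0.4 F ax -0.4 lat -0.2 z -3.8 M [-0.05 -0.06 -0.02]
t 21.9 along 90.3 lat -0.5 z -0.3 F ax 0.2 lat -0.4 z -2.7 M [-0.04 -0.01 -0.  ]
t 22.1 along 84.3 lat -0.5 z -0.3 F ax 0.6 lat 0.2 z -3.0 M [-0.03 -0.03  0.01]
t 22.4 along 78.3 lat -0.5 z -0.3 F ax -1.0 lat -0.5 z -2.6 M [-0.03 -0.03  0.04]
t 22.6 along 72.3 lat -0.5 z -0.3 F ax -1.5 lat 0.2 z -3.3 M [-0.03 -0.08 -0.01]
t 22.9 along 66.3 lat -0.5 z -0.3 F ax -0.5 lat -0.1 z -3.3 M [-0.01 -0.06 -0.01]
```

```bash
python3 -m jog '[{"turn":[0,0,0],"offset":[-3,0,0],"fingers":1},{"turn":[0,0,0],"offset":[-6,0,0],"fingers":1}]' >/dev/null; python3 ck2.py && python3 -m jog '[{"turn":[0,0,0],"offset":[-1,0,0],"fingers":1},{"turn":[0,0,0],"offset":[-2,0,0],"fingers":1}]' >/dev/null && python3 ck2.py && python3 -m jog '[{"turn":[0,0,0],"offset":[-1,0,0],"fingers":1},{"turn":[0,0,0],"offset":[-2,0,0],"fingers":1}]' >/dev/null && python3 ck2.py && python3 -m jog '[{"turn":[0,0,0],"offset":[-0.5,0,0],"fingers":1},{"turn":[0,0,0],"offset":[-1,0,0],"fingers":1}]' >/dev/null && python3 ck2.py && python3 -m jog '[{"turn":[0,0,0],"offset":[-0.5,0,0],"fingers":1},{"turn":[0,0,0],"offset":[-1,0,0],"fingers":1}]' >/dev/null && python3 ck2.py && python3 -m jog '[{"turn":[0,0,0],"offset":[-0.5,0,0],"fingers":1},{"turn":[0,0,0],"offset":[-1,0,0],"fingers":1}]' >/dev/null && python3 ck2.py && python3 -m jog '[{"turn":[0,0,0],"offset":[-0.5,0,0],"fingers":1},{"turn":[0,0,0],"offset":[-1,0,0],"fingers":1}]' >/dev/null && python3 ck2.py && python3 -m jog '[{"turn":[0,0,0],"offset":[-0.5,0,0],"fingers":1},{"turn":[0,0,0],"offset":[-1,0,0],"fingers":1}]' >/dev/null && python3 ck2.py
```

```text
t 23.1 along 60.3 lat -0.5 z -0.3 F ax -0.3 lat -0.4 z -2.7 M [-0.07 -0.05  0.05]
t 23.4 along 58.5 lat -0.5 z -0.3 F ax -0.4 lat -0.4 z -2.5 M [-0.05 -0.01  0.  ]
t 23.6 along 56.5 lat -0.5 z -0.3 F ax 0.9 lat -0.2 z -2.4 M [-0.01 -0.12  0.02]
t 23.9 along 55.5 lat -0.5 z -0.4 F ax 0.7 lat 0.3 z -2.4 M [-0.07 -0.08 -0.02]
t 24.1 along 55.0 lat -0.5 z -0.3 F ax 1.8 lat -0.1 z -3.1 M [ 0.44 -0.21  0.03]
t 24.4 along 55.0 lat -0.5 z -0.3 F ax 7.5 lat -0.6 z -2.5 M [ 1.1  -0.43  0.12]
```

```bash
python3 -m jog '[{"turn":[0,0,0],"offset":[0.7,0.3,0],"fingers":1},{"turn":[0,0,0],"offset":[0.7,0.3,1],"fingers":1},{"turn":[0,0,0],"offset":[0.7,0.3,2],"fingers":1},{"turn":[0,0,0],"offset":[0.7,0.3,2.5],"fingers":1}]' >/dev/null; python3 ck2.py && python3 -m jog '[{"turn":[0,0,0],"offset":[0,0,0.3],"fingers":1},{"turn":[0,0,0],"offset":[0,0,0.5],"fingers":1}]' >/dev/null && python3 ck2.py && python3 -m jog '[{"turn":[0,0,0],"offset":[0,0,0.3],"fingers":1},{"turn":[0,0,0],"offset":[0,0,0.5],"fingers":1}]' >/dev/null && python3 ck2.py
```

```text
t 24.9 along 55.0 lat -0.0 z -2.6 F ax 5.4 lat 0.4 z -0.7 M [ 0.78 -0.26  0.05]
```

```bash
python3 -m jog '[{"turn":[0,0,0],"offset":[0.5,0,0],"fingers":1},{"turn":[0,0,0],"offset":[0.5,0,0],"fingers":1}]' >/dev/null; python3 ck2.py && python3 -m jog '[{"turn":[0,0,0],"offset":[0,0,0.3],"fingers":1},{"turn":[0,0,0],"offset":[0,0,0.5],"fingers":1}]' >/dev/null && python3 ck2.py && python3 -m jog '[{"turn":[0,0,0],"offset":[0,0,0.3],"fingers":1},{"turn":[0,0,0],"offset":[0,0,0.5],"fingers":1}]' >/dev/null && python3 ck2.py
```

```text
t 25.1 along 55.0 lat 0.0 z -2.6 F ax 5.3 lat -0.1 z -1.3 M [ 0.65 -0.34  0.08]
```

```bash
python3 -m jog '[{"turn":[0,0,0],"offset":[0.5,0,0],"fingers":1},{"turn":[0,0,0],"offset":[0.5,0,0],"fingers":1}]' >/dev/null; python3 ck2.py && python3 -m jog '[{"turn":[0,0,0],"offset":[0,0,0.3],"fingers":1},{"turn":[0,0,0],"offset":[0,0,0.5],"fingers":1}]' >/dev/null && python3 ck2.py && python3 -m jog '[{"turn":[0,0,0],"offset":[0,0,0.3],"fingers":1},{"turn":[0,0,0],"offset":[0,0,0.5],"fingers":1}]' >/dev/null && python3 ck2.py
```

```text
t 25.4 along 55.0 lat 0.0 z -2.8 F ax 2.4 lat 0.7 z -2.1 M [ 0.36 -0.24  0.06]
t 25.6 along 55.0 lat -0.1 z -3.3 F ax 2.8 lat 0.7 z -1.2 M [ 0.28 -0.24 -0.  ]
t 25.9 along 55.1 lat -0.1 z -3.5 F ax 2.2 lat -0.2 z 1.4 M [ 0.31 -0.06  0.09]
```

```bash
python3 -m jog '[{"turn":[0,0,0],"offset":[0,0,0],"fingers":0},{"turn":[0,0,0],"offset":[0,0,0],"fingers":-0.5},{"turn":[0,0,0],"offset":[0,0,0],"fingers":-1},{"turn":[0,0,0],"offset":[0,0,0],"fingers":-1},{"turn":[0,0,0],"offset":[0,0,0],"fingers":-1}]'; python3 ck2.py
python3 - <<'E'
from h import *
a=snap('scene','scene4')['frame'];b=snap('top','top4')['frame']
a=cv2.resize(a[170:260,260:360],(400,360),interpolation=cv2.INTER_CUBIC);b=cv2.resize(b[125:215,330:430],(400,360),interpolation=cv2.INTER_CUBIC)
cv2.imwrite('pics/c6.png',np.hstack([a,b]))
E
```

```text
time: 26.52
position: [0.6365, -0.1131, 0.143]
orientation: [0.81, 0.586, -0.0, -0.0]
contact_force: [0.5, -0.6, -0.1]
width: 0.0868
grasp_force: 0.0
t 26.5 along 55.1 lat -0.3 z -4.0 F ax -0.4 lat 0.6 z -0.1 M [-0.02 -0.09 -0.  ]
```

View pics/c6.png

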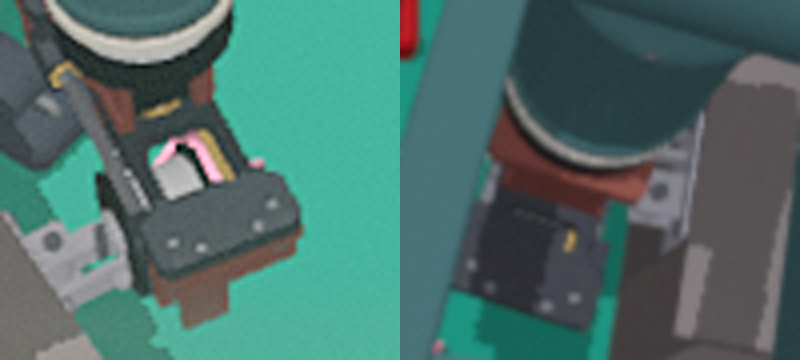

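The reel's flange (scene crop (115,240)) is against the collar and the drum is between the open fingers. I'll go straight up, then check.

```bash
python3 -m jog '[{"turn":[0,0,0],"offset":[0,0,-10],"fingers":-1},{"turn":[0,0,0],"offset":[0,0,-30],"fingers":-1},{"turn":[0,0,0],"offset":[0,0,-60],"fingers":-1},{"turn":[0,0,0],"offset":[0,0,-110],"fingers":-1},{"turn":[0,0,0],"offset":[0,0,-150],"fingers":-1}]'; python3 -m jog '[{"turn":[0,0,0],"offset":[40,-40,0],"fingers":-1},{"turn":[0,0,0],"offset":[80,-80,0],"fingers":-1},{"turn":[0,0,0],"offset":[120,-120,0],"fingers":-1},{"turn":[0,0,0],"offset":[150,-150,0],"fingers":-1},{"turn":[0,0,0],"offset":[150,-150,0],"fingers":-1}]'
python3 - <<'E'
from h import *
s=snap('scene','scene5');t=snap('top','top5');a=s['frame'];b=t['frame']
a=cv2.resize(a[180:260,260:360],(400,320),interpolation=cv2.INTER_CUBIC);b=cv2.resize(b[125:205,330:430],(400,320),interpolation=cv2.INTER_CUBIC)
cv2.imwrite('pics/c7.png',np.hstack([a,b]))
E
```

```text
time: 27.25
position: [0.6369, -0.1131, 0.296]
orientation: [0.81, 0.586, 0.001, 0.001]
contact_force: [1.2, -0.4, -0.2]
width: 0.0879
grasp_force: 0.0
time: 27.88
position: [0.5395, 0.0787, 0.2942]
orientation: [0.809, 0.588, 0.0, -0.0]
contact_force: [-0.6, -0.1, 0.0]
width: 0.0878
grasp_force: 0.0
```

View pics/c7.png

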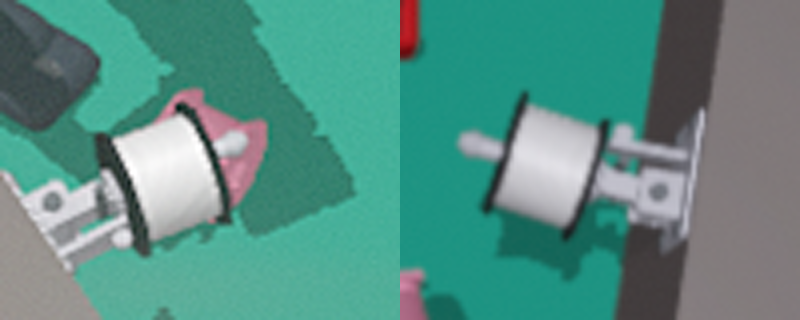

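The reel hangs on the peg with its flange at the collar (top crop (597,180)). About 20 mm of nose stands proud at (465,143), as expected for fully home, and the peg is still out. I'll hand it in.

```bash
python3 -m jog '[{"turn":[0,0,0],"offset":[0,0,0],"fingers":-1},{"turn":[0,0,0],"offset":[0,0,0],"fingers":-1}]' >/dev/null; python3 -c "
from plant import env
print(env.job_done())"
```

```text
the job is handed in; nothing more can be done
None
```

The peg is swung out firmly onto its stop screw, the eight-sided solder reel hangs right home against the collar, and the job is handed in; the hand-in returned no verdict.

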